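# Shut the kit drawer, hold the spring clip open over the job card

## Robot

A 7-joint arm with a two-finger parallel gripper is mounted at the origin on the work surface. World frame = base frame: x ahead of the robot, y to its left, z up, the work surface at z = 0. Lengths are in m, angles in rad, forces in N, time in s.
With the tool pointing down it reaches from about 0.4 to 0.85 m from the base axis. Payload 10.4 kg.
Tool frame: the origin (TCP) lies midway between the tips of the shut fingers; the grasp point (between the pads) lies 19 mm behind it; z points along the fingers, x is the direction in which the jaws open and shut, and the axes are right-handed (so a half turn about z gives the same grasp; the last joint's range is limited). The gripper opens to 85 mm and grips with 20 to 120 N. Pads are 22 mm wide; open, the fingers measure 114 mm over their backs; the gripper's body (76 mm by 85 mm) begins 54 mm behind the grasp point. The pads swing forward as they close: fully open they stand 13 mm farther back than shut.
Start: joints at [1.15, 0.332, -0.065, 1.46, 0.022, 1.35, -0.088], TCP at [0.242, -0.576, 0.231] pointing down, gripper open.
Joint ranges: [-2.6, 2.6], [-0.5, 2.12], [-1.47, 1.34], [0.16, 2.42], [-1.27, 4.41], [0.06, 2.06], [-2.6, 2.6]. Speed limits (rad/s): [2.22, 2.22, 2.79, 2.79, 3.14, 3.14, 3.14].

## Interface

Orientations are given as a unit quaternion [x, y, z, w].
In Python, from workcell import manip, cams gives the robot as it stands.
- The arm moves only by the tool move_arm, never from a script. Its argument "moves" is a list of rows, each a list of 7 numbers: the turn, a rotation vector about the tool's x, y, z in degrees, then the shift along the tool's x, y, z in m, then the finger opening in m, from 0 to 0.0854. A call has 1 to 10 rows; each row is the pose to reach, as a shift and turn from the pose commanded when the call began, along the tool's axes at that moment; what a row does not reach only later rows make up. A row lasts 1/10 s, in which the tool goes at most 50 mm and 8.59 degrees, less where a joint would pass 70% of its speed; a pose out of reach is approached as far as the arm can. A call with a gripper value outside its range is refused whole. The fingers move at their own pace and stop on an object; "grip_force" is the grip in N (left out, the last holds). Time passes only in rows, so rows that repeat a pose let the fingers close. It gives the time, the measured TCP pose, the force and the opening at its end, in the units of the state.
- manip.get_obs(): the state, without advancing time (a new reading comes with each control period).
- cams.camera(name): name is "scene" or "side" or "wrist"; returns the picture (420x560x3 uint8, red, green, blue); there is no depth.
- cams.camera_params(name): a dict with "fx", "fy", "cx", "cy" (pixels), "dist_coeffs" ([k1, k2, p1, p2, k3] as OpenCV has them; the pictures are not rectified), "xyz" and "rotation" of the camera in the world. Camera axes: x right, y up, looking along -z (the intrinsics and any distortion apply to the point x, -y, -z); pixel columns grow to the right and rows downward; lengths in m; the calibration is good to about 2 mm. A picture is of the moment at which its call begins: read the wrist's pose just before it. camera_params takes no time and is no camera call; for the wrist camera it gives the pose at the moment of the call.
- manip.hand_in(): hands the job in, once; it reports no verdict.
The state is a dict: "clock": time; "joint_pos": joint angles; "joint_velocities": joint speeds; "tau": joint torques, N m; "position": TCP position; "ee_rot": TCP orientation; "ft_force": force on the tool from outside, world axes, zero at the start; "torque": the same for the moment, N m; "grip_width": opening from 0.0 (shut) to 1.0 (fully open).
Only numpy, scipy, OpenCV 4.12 (cv2) and the standard library are available. Lean on these libraries where they do the work, as an engineer would, in place of code of your own. Each camera call takes 0.05 s, during which the arm holds its last target. There are 200 camera calls.

## Task

The kit in the drawer unit is complete: push the open drawer fully home until its catch snaps in and holds it, without slamming it. Then pick up the yellow spring clip by its two handles, squeeze it wide open, and slip the gaping jaws well over either upright side edge of the white job card on top of the unit, one jaw in front of the card and one behind, without knocking the card. Finish there, still holding the clip open with its jaws round the edge and clear of the card on both sides, so that a colleague can slide the delivery note in; leave the tape roll, the reel and the open carton where they are.

Things in the scene. Friction and masses are not known exactly. Their poses are not given: they have to be found in the camera images.
- kit_unit: the fixed kit drawer unit, a navy steel case 240 mm deep (x), 240 mm wide (y), 90 mm high; origin under its centre, on the bench; x points from the drawer front into the case (the way the drawer is pushed home), z up. On its top an aluminium holder 30 x 125 x 12 mm (x, y, z), centred at x = -25 mm, carries the job card
- kit_drawer (a joint): how far the grey-fronted drawer is open, m: 0 fully home against its stop, 0.11 at most. A spring roller catch resists with up to about 7 N from 17 to 8 mm open, and springs the drawer back out if it is let go there; closer than 6 mm it draws the drawer home by itself and holds it with 3 N. Elsewhere it slides with about 0.5 N of drag
- drawer_lip (a point): middle of the front face of the drawer's pull lip; moves with the drawer. The grey lip spans the full 236 mm width of the front, 12 mm high, this point half-way up it, 76 mm above the bench and 14 mm in front of the flat front below. With the drawer home it lies at x = -139 mm from the unit's origin, and the card stands 114 mm behind it
- card_left (a point): on the job card's upright side edge at the unit's +y side, mid-thickness, half-way up its free height; axes as the unit's. The card is a stiff fixed white board, 105 mm wide (y), 3 mm thick (x), blue band at its top; it stands free from 102 to 204 mm above the bench, this point at 153 mm
- card_right (a point): the same point on the card's other side edge, at the unit's -y side, 105 mm from card_left
- clip_center (a point): middle of the yellow spring clip's coil pivot. The clip, about 50 g, lies on its side on the bench like a big clothes peg: 30 mm high (this point 15 mm up), two levers on an upright pivot. Shut, x runs along the midline to the jaws, tips 46 mm ahead; the handles reach 44 mm back (48 open) and splay to 45 mm across outside at their ends, 33 mm at 20 mm back. The axes belong to one lever (see clip_lever)
- clip_lever (a joint): opening angle q of the clip, rad: 0 shut, 0.5 wide open at its stop, where the handles' outer faces are parallel, 22 mm apart, and the jaw tips gape 22 mm. Opened, the midline of the jaws lies q/2 clockwise (from above) of clip_center's x axis. Its spring takes 4 N on the handles 30 mm behind the pivot to start opening, 8 N wide open
- jaw_a (a point): the inner face of the tip of one jaw, half-way up the 30 mm high jaw; it moves with that lever (44 mm from the pivot). The jaw is 6 mm thick outward from here, its tip ends 2 mm farther on
- jaw_b (a point): the same point on the other jaw; the gap of the jaws is the distance between the two points
- tape_roll: bystander, to be left alone: a roll of pale tape lying flat, 104 mm across, 25 mm high; origin under its centre
- tape_reel: bystander, to be left alone: a reel with brown cardboard flanges lying flat, 160 mm across, 29 mm high; origin under its centre
- carton: bystander, to be left alone: an open brown carton 170 x 190 x 45 mm with its lid flap leaning back at +x up to about 100 mm high; origin under its centre
- job_card: the stiff fixed job card described under card_left; origin at the middle of its lower edge, inside the holder, 92 mm above the bench; axes as the unit's
There are look-alikes about, which are no part of the job. Of the things that look like the part that bears clip_center, the largest one is meant.

How it is judged:
On the way, in this order (a step that is already met when the one before it is completed fails the run):
1. the drawer is fully home, held by its catch, with nothing pushing it (value of joint kit_drawer below 0.003 m and contact force between each of the arm, the fingers and kit_drawer below 0.2 N), for 0.2 s.
2. the clip is squeezed open in the fingers and lifted off the bench (value of joint clip_lever above 0.36 rad and contact force between the fingers and clip above 2 N and height (world z) of clip_center above 0.05 m), for 0.2 s.
At the end, for the whole second after the job is handed in: drawer within 3 mm of home; clip held in the fingers, open at least 0.36 rad, jaw tips 8 to 34 mm in past a side edge of the card, within 45 mm of that edge's mid-height, one each side and 2 mm clear of it; clip touches only the fingers, card is untouched; bystanders within 30 mm (value of joint kit_drawer below 0.003 m and value of joint clip_lever above 0.36 rad and contact force between the fingers and clip above 2 N and contact force between clip and kit_unit below 0.2 N and contact force between job_card and anything else below 0.2 N and linear speed of clip below 0.02 m/s and ((y of jaw_a in the frame of card_right between 0.008 and 0.034 m and z of jaw_a in the frame of card_right between -0.045 and 0.045 m and y of jaw_b in the frame of card_right between 0.008 and 0.034 m and z of jaw_b in the frame of card_right between -0.045 and 0.045 m and ((x of jaw_a in the frame of card_right below -0.0035 m and x of jaw_b in the frame of card_right above 0.0035 m) or (x of jaw_b in the frame of card_right below -0.0035 m and x of jaw_a in the frame of card_right above 0.0035 m))) or (y of jaw_a in the frame of card_left between -0.034 and -0.008 m and z of jaw_a in the frame of card_left between -0.045 and 0.045 m and y of jaw_b in the frame of card_left between -0.034 and -0.008 m and z of jaw_b in the frame of card_left between -0.045 and 0.045 m and ((x of jaw_a in the frame of card_left below -0.0035 m and x of jaw_b in the frame of card_left above 0.0035 m) or (x of jaw_b in the frame of card_left below -0.0035 m and x of jaw_a in the frame of card_left above 0.0035 m)))) and distance of each of tape_roll, tape_reel, carton from where it was at the start of the episode below 0.03 m); the arm keeps its last pose, push and grip.
It fails at once if the drawer is slammed (faster than 0.5 m/s) (velocity of joint kit_drawer below -0.5 m/s).
It fails at once if the card is knocked (more than 8 N) (contact force between job_card and anything else above 8 N).
It fails at once if the roll of tape is pushed away (more than 30 mm) (distance of tape_roll from where it was at the start of the episode above 0.03 m).
It fails at once if the tape reel is pushed away (more than 30 mm) (distance of tape_reel from where it was at the start of the episode above 0.03 m).
It fails at once if the open carton is pushed away (more than 30 mm) (distance of carton from where it was at the start of the episode above 0.03 m).
It also fails if it takes over 58 s, if anything falls off the work surface, if the arm or the gripper's body presses on something with over 40 N, if the wrist force passes 120 N, or if a joint passes its speed limit or range.

## Working session

There is one attempt and no reset: what is moved stays moved. The work goes in short steps, Python scripts to look and compute and a tool call to move; the robot and the scene stay as the last step left them, time stands still between calls to the robot, and variables do not carry over. Pictures are saved under pics/ and viewed, about 8 in all and at most 12, crops included, and the job is handed in when it is done.

Besides the shell and the picture viewer there is one more tool, called after "Emit:" as a command line: name --pt "numbers of a row" for each row, then --argument value for the rest. move_arm: Moves the arm, as the interface text tells. Its arguments: {"type":"object","properties":{"moves":{"type":"array","items":{"type":"array","items":{"type":"number"}}},"grip_force":{"type":"number"}},"required":["moves"]}

```bash
mkdir -p pics; ls; python3 - <<'E'
from workcell import manip,cams
import cv2,numpy as np
o=manip.get_obs();print({k:np.round(v,3).tolist() for k,v in o.items()})
ims=[]
for n in("scene","side"):
    p=cams.camera_params(n);print(n,p)
    im=cams.camera(n);cv2.imwrite(f"pics/{n}0.png",im[:,:,::-1])
E
```

```text
pics
{'clock': 0.0, 'joint_pos': [1.15, 0.333, -0.065, 1.461, 0.022, 1.35, -0.088], 'joint_velocities': [-0.0, -0.0, 0.0, 0.001, 0.002, 0.002, 0.001], 'tau': [-0.0, -62.545, 0.049, -39.16, 0.016, 0.01, 0.0], 'position': [0.242, -0.576, 0.23], 'ee_rot': [0.833, -0.553, -0.001, -0.0], 'ft_force': [1.048, 0.816, 0.162], 'torque': [0.03, 0.017, -0.002], 'grip_width': 1.005}
scene {'fx': 477.34380482880886, 'fy': 477.34380482880886, 'cx': 281.2536186330806, 'cy': 209.4361954199002, 'dist_coeffs': array([-0.14755972,  0.        ,  0.        ,  0.        ,  0.        ]), 'xyz': array([1.07237019, 0.81354787, 1.07365881]), 'rotation': array([0.11143602, 0.37636519, 0.8756174 , 0.28147012])}
side {'fx': 384.30418827818227, 'fy': 384.30418827818227, 'cx': 281.39878292565237, 'cy': 213.8522999320606, 'dist_coeffs': array([-0.052682,  0.      ,  0.      ,  0.      ,  0.      ]), 'xyz': array([0.04060024, 0.49358838, 0.77017934]), 'rotation': array([-0.15536797,  0.36300963,  0.8487714 , -0.35167019])}
```

View pics/scene0.png

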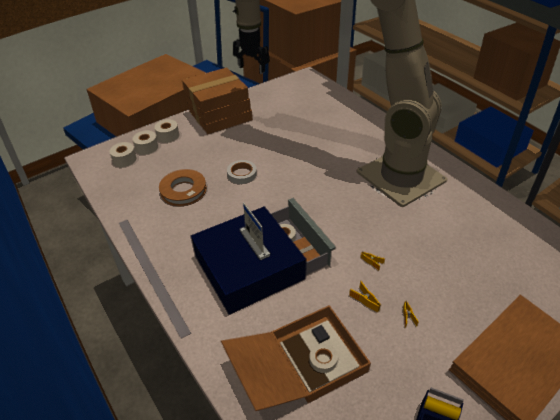

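View pics/side0.png

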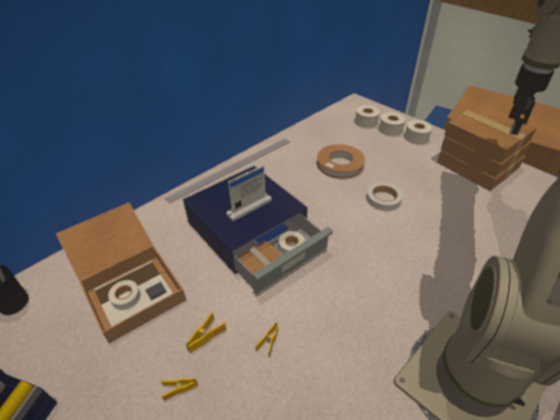

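Candidates for the clip, as scene px / side px:
- (366,296) / (206,332), the largest
- (373,259) / (268,338), small
- (410,313) / (180,387), small

I choose the first and check it in a close crop.

```bash
cat > h.py <<'E'
from workcell import manip,cams
import cv2,numpy as np
from scipy.spatial.transform import Rotation as R
def und(p,uv):
    K=np.array([[p['fx'],0,p['cx']],[0,p['fy'],p['cy']],[0,0,1]])
    return cv2.undistortPoints(np.array(uv,float).reshape(-1,1,2),K,p['dist_coeffs'])[:,0]
def rays(p,uv):
    q=und(p,uv); d=np.c_[q[:,0],-q[:,1],-np.ones(len(q))]
    return np.array(p['xyz']),R.from_quat(p['rotation']).apply(d)
def onz(p,uv,z):
    o,d=rays(p,uv); return o+d*((z-o[2])/d[:,2])[:,None]
def tri(ps,uvs):
    A=np.zeros((3,3));b=np.zeros(3)
    for p,uv in zip(ps,uvs):
        o,d=rays(p,[uv]);d=d[0]/np.linalg.norm(d[0]);M=np.eye(3)-np.outer(d,d);A+=M;b+=M@o
    X=np.linalg.solve(A,b)
    return X,[np.round(proj(p,[X])[0]-uv,1).tolist() for p,uv in zip(ps,uvs)]
def proj(p,X):
    K=np.array([[p['fx'],0,p['cx']],[0,p['fy'],p['cy']],[0,0,1]])
    c=R.from_quat(p['rotation']).inv().apply(np.array(X,float)-p['xyz'])*[1,-1,-1]
    return cv2.projectPoints(c,np.zeros(3),np.zeros(3),K,p['dist_coeffs'])[0][:,0]
E
python3 - <<'E'
import cv2,numpy as np
S=cv2.imread('pics/scene0.png');D=cv2.imread('pics/side0.png')
def crop(im,u,v,w,h):
    c=cv2.resize(im[v:v+h,u:u+w],(400,300),interpolation=cv2.INTER_CUBIC)
    return cv2.convertScaleAbs(c,alpha=1.5,beta=20)
a=np.vstack([np.hstack([crop(S,185,195,160,120),crop(D,175,160,160,120)]),np.hstack([crop(S,340,235,100,75+15)if 0 else crop(S,340,245,100,75),crop(D,160,310,120,90)])])
cv2.imwrite('pics/c1.png',a)
E
```

```text
(no output)
```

View pics/c1.png

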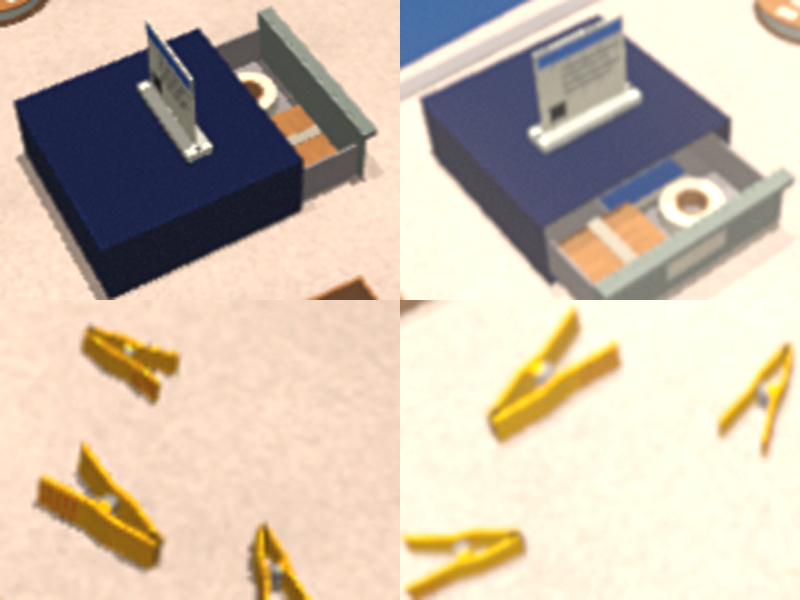

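The crop shows the target clip is clearly the largest. In the scene view its jaw tip is at about (380,305) and its handle ends at (350,290) and (361,281). The unit's corners are readable in both views.

```bash
python3 - <<'E'
from h import *
s=cams.camera_params('scene');d=cams.camera_params('side')
f=lambda o,k,P:[(o[0]+a/k,o[1]+b/k) for a,b in P]
A=f((185,195),2.5,[(15,102),(200,30),(302,160),(107,246)])
B=f((175,160),2.5,[(24,97),(200,15),(330,122),(152,228)])
print('scene corners',onz(s,A,.09).round(3).tolist());print('side',onz(d,B,.09).round(3).tolist())
# clip: jaw tip, pivot, handle ends
A=f((340,245),4,[(159,240),(109,203),(42,180),(85,145)])
B=f((160,310),10/3,[(90,118),(140,72),(175,12),(217,48)])
print(onz(s,A,.03).round(3).tolist());print(onz(d,B,.03).round(3).tolist())
for a,b in [(A[0],B[0]),(A[1],B[1]),(A[2],B[3]),(A[3],B[2]),(A[2],B[2]),(A[3],B[3])]: print(tri([s,d],[a,b]))
# card top corners & lip
A=f((185,195),2.5,[(146,24),(193,72),(262,12),(375,132)])
B=f((175,160),2.5,[(222,18),(133,50),(393,176),(205,294)])
print(onz(s,A[:2],.204),onz(d,B[:2],.204),onz(s,A[2:],.082),onz(d,B[2:],.082))
for a,b in zip(A,B): print(tri([s,d],[a,b]))
E
```

```text
scene corners [[0.763, -0.098, 0.09], [0.527, -0.072, 0.09], [0.552, 0.162, 0.09], [0.781, 0.137, 0.09]]
side [[0.781, 0.135, 0.09], [0.756, -0.098, 0.09], [0.52, -0.068, 0.09], [0.539, 0.157, 0.09]]
[[0.459, 0.364, 0.03], [0.465, 0.322, 0.03], [0.489, 0.281, 0.03], [0.446, 0.276, 0.03]]
[[0.457, 0.366, 0.03], [0.46, 0.324, 0.03], [0.48, 0.281, 0.03], [0.439, 0.278, 0.03]]
(array([0.45787171, 0.36430266, 0.02832912]), [[0.3, 0.3], [0.3, -0.5]])
(array([0.46305921, 0.32180305, 0.02624897]), [[0.4, 0.4], [0.4, -0.6]])
(array([ 0.46417275,  0.26188301, -0.01422839]), [[0.9, 0.9], [0.8, -1.3]])
(array([0.46263902, 0.28986117, 0.05845296]), [[-0.1, -0.1], [-0.1, 0.2]])
(array([0.48462239, 0.27794984, 0.02242202]), [[0.3, 0.3], [0.3, -0.4]])
(array([0.44251185, 0.27498065, 0.02479248]), [[0.4, 0.4], [0.4, -0.7]])
[[ 0.63151336 -0.01105312  0.204     ]
 [ 0.63066691  0.07846778  0.204     ]] [[ 0.61673412 -0.01047069  0.204     ]
 [ 0.63987338  0.08308812  0.204     ]] [[ 0.44320066 -0.0606288   0.082     ]
 [ 0.45743977  0.17227396  0.082     ]] [[ 0.42739016 -0.06014763  0.082     ]
 [ 0.45223177  0.16954932  0.082     ]]
(array([ 0.6267879 , -0.01956331,  0.19441633]), [[0.1, 0.1], [0.1, -0.1]])
(array([0.63427432, 0.08580387, 0.21032833]), [[0.3, 0.5], [0.3, -0.6]])
(array([ 0.43503794, -0.0714936 ,  0.06881089]), [[0.1, 0.2], [0.1, -0.2]])
(array([0.45453549, 0.16839268, 0.07755689]), [[-0.2, -0.2], [-0.2, 0.3]])
```

```bash
cat >> h.py <<'E'
def rel(*W):
    """world targets (x,y,z,yaw of tool x in deg, tool down) -> rows (turn, shift) from the present pose"""
    o=manip.get_obs();R0=R.from_quat(o['ee_rot']);p0=np.array(o['position'])
    for x,y,z,a in W:
        t=R.from_euler('z',a,degrees=True)*R.from_euler('x',180,degrees=True)
        print((R0.inv()*t).as_rotvec(degrees=True).round(1).tolist(),R0.inv().apply(np.array([x,y,z])-p0).round(4).tolist())
E
python3 -c "
from h import *
rel((.45,-.2,.25,-6.3),(.395,.061,.2,-6.3),(.395,.061,.068,-6.3))"
```

```text
[-0.0, 0.1, -60.9] [-0.266, -0.3374, -0.0191]
[-0.0, 0.1, -60.9] [-0.5278, -0.3878, 0.0312]
[-0.0, 0.1, -60.9] [-0.5277, -0.3878, 0.1632]
```

Emit:
move_arm --pt "0 0 -60.9 -0.266 -0.337 -0.02 0" --pt "0 0 -60.9 -0.266 -0.337 -0.02 0" --pt "0 0 -60.9 -0.266 -0.337 -0.02 0" --pt "0 0 -60.9 -0.266 -0.337 -0.02 0" --pt "0 0 -60.9 -0.266 -0.337 -0.02 0" --pt "0 0 -60.9 -0.266 -0.337 -0.02 0" --pt "0 0 -60.9 -0.266 -0.337 -0.02 0" --pt "0 0 -60.9 -0.266 -0.337 -0.02 0" --pt "0 0 -60.9 -0.266 -0.337 -0.02 0" --pt "0 0 -60.9 -0.266 -0.337 -0.02 0"

```text
clock: 1.1
position: [0.4518, -0.1958, 0.2515]
ee_rot: [0.999, -0.051, 0.0, -0.0]
ft_force: [0.1, -0.7, 0.3]
grip_width: -0.005
```

```bash
python3 -c "
from h import *
o=manip.get_obs();print(o['clock'],o['position'],o['joint_pos'])
rel((.395,.061,.2,-6.3),(.395,.061,.068,-6.3))"
```

```text
1.1 [ 0.45175735 -0.19575378  0.25153095] [ 0.78625879  0.0559871  -0.48291238  1.74944132  0.02559698  1.34204623
  0.19541363]
[-0.1, -0.0, 0.4] [-0.0828, -0.2495, 0.0517]
[-0.1, -0.0, 0.4] [-0.0829, -0.2494, 0.1837]
```

Emit:
move_arm --pt "0 0 0 -0.017 -0.05 0.01 0" --pt "0 0 0 -0.033 -0.1 0.02 0" --pt "0 0 0 -0.05 -0.15 0.03 0" --pt "0 0 0 -0.066 -0.2 0.04 0" --pt "0 0 0 -0.083 -0.249 0.05 0" --pt "0 0 0 -0.083 -0.249 0.05 0" --pt "0 0 0 -0.083 -0.249 0.05 0"

```text
clock: 1.8
position: [0.3938, 0.0578, 0.2009]
ee_rot: [0.999, -0.053, -0.0, 0.0]
ft_force: [0.6, -2.0, 0.6]
grip_width: -0.002
```

```bash
python3 - <<'E'
from h import *
o=manip.get_obs();print(o['clock'],o['position'],o['joint_pos'])
p=cams.camera_params('wrist');im=cams.camera('wrist');print(p)
cv2.imwrite('pics/w1.png',cv2.convertScaleAbs(im[:,:,::-1],alpha=1.3,beta=10))
E
```

```text
1.8 [0.39380887 0.05778898 0.20091141] [ 0.57769525 -0.15256688 -0.7549771   2.01683616 -0.10966928  1.23866952
 -0.24202044]
{'fx': 351.87572925160237, 'fy': 351.87572925160237, 'cx': 278.1674297574185, 'cy': 211.53909960814443, 'dist_coeffs': array([0.0263847, 0.       , 0.       , 0.       , 0.       ]), 'xyz': array([0.40155882, 0.13273894, 0.34451103]), 'rotation': array([-0.14854753,  0.00801586, -0.05297623,  0.98745273])}
```

View pics/w1.png

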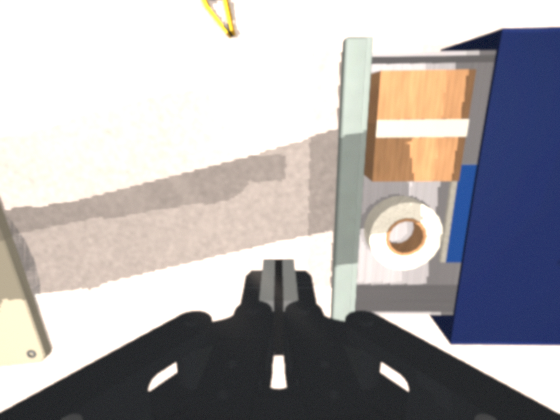

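The view shows the lip's front edge running from (344,40) to (332,320). The shut fingers, at (278,262), are well clear in front of it.

```bash
python3 - <<'E'
from h import *
p=cams.camera_params('wrist')
print(onz(p,[(344,40),(332,319)],.082).round(4), onz(p,[(501,30),(454,343)],.09).round(4))
rel((.395,.061,.068,-6.3))
E
```

```text
[[ 0.4509  0.1662  0.082 ]
 [ 0.4289 -0.0506  0.082 ]] [[ 0.5498  0.159   0.09  ]
 [ 0.529  -0.079   0.09  ]]
[0.0, 0.0, 0.1] [0.0001, -0.0051, 0.1332]
```

Emit:
move_arm --pt "0 0 0 0 0 0.05 0" --pt "0 0 0 0 0 0.1 0" --pt "0 0 0 0 0 0.133 0" --pt "0 0 0 0.02 0 0.133 0" --pt "0 0 0 0.03 0 0.133 0" --pt "0 0 0 0.042 0 0.133 0" --pt "0 0 0 0.054 0 0.133 0" --pt "0 0 0 0.066 0 0.133 0" --pt "0 0 0 0.078 0 0.133 0" --pt "0 0 0 0.09 0 0.133 0"

```text
clock: 2.85
position: [0.4853, 0.0461, 0.0686]
ee_rot: [0.998, -0.055, 0.0, 0.0]
ft_force: [-1.5, 0.2, -0.4]
grip_width: 0.001
```

Emit:
move_arm --pt "0 0 0 0.006 0 0 0" --pt "0 0 0 0.012 0 0 0"

```text
clock: 3.05
position: [0.4961, 0.0451, 0.0682]
ee_rot: [0.998, -0.055, -0.0, 0.0]
ft_force: [-1.5, 0.3, 1.6]
grip_width: 0.001
```

Emit:
move_arm --pt "0 0 0 0.003 0 0 0" --pt "0 0 0 0.006 0 0 0"

```text
clock: 3.25
position: [0.5024, 0.0444, 0.0684]
ee_rot: [0.998, -0.055, 0.0, -0.0]
ft_force: [-0.5, 0.6, 0.1]
grip_width: -0.003
```

Emit:
move_arm --pt "0 0 0 0.003 0 0 0" --pt "0 0 0 0.006 0 0 0"

```text
clock: 3.45
position: [0.505, 0.044, 0.0679]
ee_rot: [0.998, -0.055, -0.003, 0.001]
ft_force: [-26.8, 1.7, 23.4]
grip_width: 0.0
```

```bash
python3 - <<'E'
from h import *
o=manip.get_obs();print(o['position'],o['ft_force'])
im=cams.camera('side');c=im[140:280,170:350];a=cv2.resize(cams.camera('wrist'),(400,300))
b=cv2.resize(c,(400,300),interpolation=cv2.INTER_CUBIC)
cv2.imwrite('pics/p1.png',cv2.convertScaleAbs(np.hstack([a,b])[:,:,::-1],alpha=1.3,beta=10))
E
```

```text
[0.50504537 0.04402662 0.06789543] [-26.80749059   1.71291614  23.35942521]
```

View pics/p1.png

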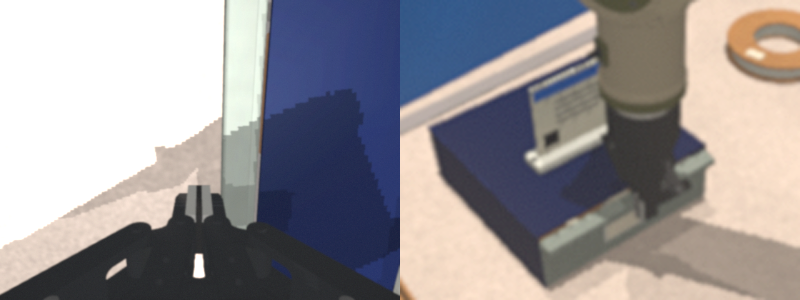

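The drawer is flush with the case, and 27 N at the finger means it is on its stop. I'll back off gently and rise.

Emit:
move_arm --pt "0 0 0 -0.004 0 0 0" --pt "0 0 0 -0.01 0 0 0" --pt "0 0 0 -0.03 0 0 0" --pt "0 0 0 -0.05 0 0 0" --pt "0 0 0 -0.05 0 -0.05 0.06" --pt "0 0 0 -0.05 0 -0.1 0.06" --pt "0 0 0 -0.05 0 -0.15 0.06"

```text
clock: 4.25
position: [0.4576, 0.0493, 0.2202]
ee_rot: [0.998, -0.055, 0.0, 0.0]
ft_force: [1.8, -0.1, 0.4]
grip_width: 0.513
```

```bash
python3 - <<'E'
from h import *
o=manip.get_obs();print(o['clock'],o['position'],o['ft_force'],o['joint_pos'])
rel((.4635,.25,.2,3.6))
E
```

```text
4.25 [0.45764139 0.04932581 0.22018684] [ 1.84660849 -0.08213802  0.35139746] [ 0.60242053  0.01663613 -0.80300109  1.85572024  0.01302077  1.27388695
 -0.31394907]
[0.0, -0.0, -9.9] [-0.0161, -0.2001, 0.0201]
```

Emit:
move_arm --pt "0 0 -5 -0.004 -0.05 0 0.06" --pt "0 0 -9.9 -0.008 -0.1 0.01 0.06" --pt "0 0 -9.9 -0.016 -0.15 0.02 0.06" --pt "0 0 -9.9 -0.016 -0.2 0.02 0.06" --pt "0 0 -9.9 -0.016 -0.2 0.02 0.06" --pt "0 0 -9.9 -0.016 -0.2 0.02 0.06"

```text
clock: 4.85
position: [0.4637, 0.2513, 0.198]
ee_rot: [0.999, 0.033, -0.0, -0.0]
ft_force: [-0.2, -0.5, 0.0]
grip_width: 0.701
```

```bash
python3 - <<'E'
from h import *
o=manip.get_obs();print(o['position'],o['ee_rot'])
p=cams.camera_params('wrist');im=cams.camera('wrist');print(p['xyz'])
s=cams.camera('side')[140:280,170:350]
a=cv2.convertScaleAbs(im[:,:,::-1],alpha=.9);
b=cv2.resize(s,(240,187))[:,:,::-1]
out=np.zeros((420,800,3),np.uint8);out[:,:560]=a;out[:187,560:]=b
cv2.imwrite('pics/w2.png',out)
E
```

```text
[0.46368139 0.25125978 0.19804942] [ 9.99454804e-01  3.30129235e-02 -2.50455588e-04 -4.23650824e-04]
[0.45859951 0.32626361 0.34176972]
```

View pics/w2.png

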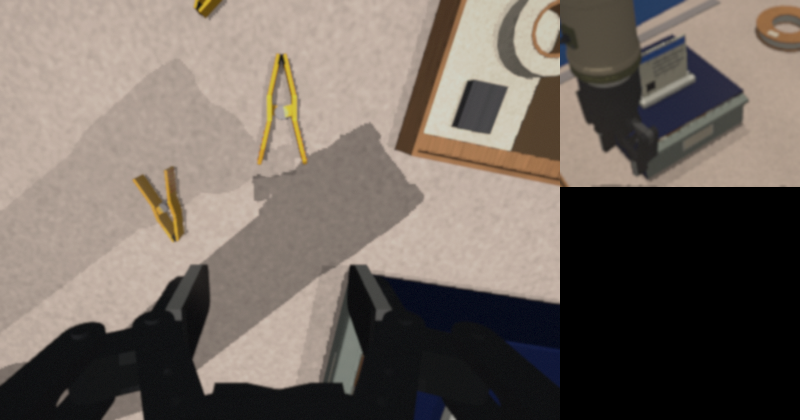

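The clip's jaw tips are at (281,56), its pivot at (286,111) and its handle ends at (262,163) and (305,161). A small look-alike lies at about (160,205). The drawer stays home.

```bash
python3 - <<'E'
from h import *
p=cams.camera_params('wrist');s=cams.camera_params('scene')
X=onz(p,[(281,56),(286,111),(262,162),(305,160)],.03);print(X.round(4))
print('small',onz(p,[(137,180),(170,168),(177,240)],.015).round(3).tolist())
print('tri tip',tri([p,s],[(281,56),(379.75,305)]))
m=(X[2]+X[3])/2;d=X[0]-m;a=np.degrees(np.arctan2(d[1],d[0]));print(m,d,a)
u=d/np.linalg.norm(d);g=X[0]-u*(.046+.030);print('grasp',g)
rel((g[0],g[1],.08,a-90),(g[0],g[1],.004,a-90))
# unit: front lip etc
E
```

```text
[[0.4599 0.3601 0.03  ]
 [0.4669 0.3177 0.03  ]
 [0.4485 0.2731 0.03  ]
 [0.4865 0.2772 0.03  ]]
small [[0.331, 0.246, 0.015], [0.363, 0.26, 0.015], [0.367, 0.188, 0.015]]
tri tip (array([0.4587555 , 0.3616546 , 0.02763208]), [[-1.3, -1.8], [-0.7, -0.1]])
[0.46751047 0.27513011 0.03      ] [-0.00759793  0.08498688  0.        ] 95.10873093609975
grasp [0.46668005 0.2844189  0.03      ]
[0.0, -0.0, -1.6] [0.0042, -0.0357, 0.1182]
[0.0, -0.0, -1.6] [0.0042, -0.0358, 0.1942]
```

Emit:
move_arm --pt "0 0 -1.6 0.004 -0.037 0.05 0.07" --pt "0 0 -1.6 0.004 -0.037 0.1 0.07" --pt "0 0 -1.6 0.004 -0.037 0.14 0.07" --pt "0 0 -1.6 0.004 -0.037 0.17 0.07" --pt "0 0 -1.6 0.004 -0.037 0.193 0.07" --pt "0 0 -1.6 0.004 -0.037 0.193 0.07" --grip_force 40

```text
clock: 5.55
position: [0.4651, 0.2837, 0.0027]
ee_rot: [0.999, 0.044, -0.002, 0.002]
ft_force: [0.6, 0.0, 0.7]
grip_width: 0.82
```

Emit:
move_arm --pt "0 0 0 0 0 0 0.05" --pt "0 0 0 0 0 0 0.045" --pt "0 0 0 0 0 0 0.04" --pt "0 0 0 0 0 0 0.035" --pt "0 0 0 0 0 0 0.03" --pt "0 0 0 0 0 0 0.025" --pt "0 0 0 0 0 0 0.015" --pt "0 0 0 0 0 0 0.01" --pt "0 0 0 0 0 0 0.01" --pt "0 0 0 0 0 0 0.01"

```text
clock: 6.55
position: [0.4674, 0.2873, 0.0077]
ee_rot: [0.999, 0.045, 0.002, -0.0]
ft_force: [-3.1, -2.8, 11.5]
grip_width: 0.237
```

Emit:
move_arm --pt "0 0 0 0 0 -0.01 0.01" --pt "0 0 0 0 0 -0.03 0.01" --pt "0 0 0 0 0 -0.06 0.01" --pt "0 0 0 0 0 -0.1 0.01" --pt "0 0 0 0 0 -0.14 0.01" --pt "0 0 0 0 0 -0.18 0.01" --pt "0 0 0 0 0 -0.22 0.01" --pt "0 0 0 0 0 -0.25 0.01" --pt "0 0 0 0 0 -0.27 0.01" --pt "0 0 0 0 0 -0.27 0.01"

```text
clock: 7.55
position: [0.4666, 0.2879, 0.2792]
ee_rot: [0.999, 0.045, 0.003, -0.001]
ft_force: [0.1, 0.2, -0.6]
grip_width: 0.235
```

```bash
python3 - <<'E'
from h import *
o=manip.get_obs();print(o['position'],o['ee_rot'],o['grip_width'],o['ft_force'])
p=cams.camera_params('wrist');im=cams.camera('wrist')
a=cv2.resize(cams.camera('side')[140:280,170:350],(400,311),interpolation=cv2.INTER_CUBIC)
b=cv2.resize(im[150:360,130:430],(400,280),interpolation=cv2.INTER_CUBIC)
out=np.zeros((311,800,3),np.uint8);out[:280,:400]=b;out[:,400:]=a
cv2.imwrite('pics/w3.png',out[:,:,::-1])
E
```

```text
[0.46659318 0.28793188 0.27923202] [ 9.98960793e-01  4.54905048e-02  2.66759318e-03 -9.12002197e-04] 0.2354579796170676 [ 0.08581358  0.18688873 -0.63356594]
```

View pics/w3.png

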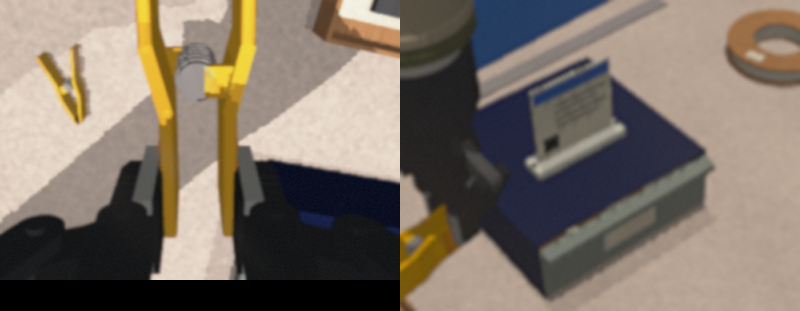

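The clip is held wide open with parallel handles, and the drawer is still home. Next I'll view the card from beside its right edge.

```bash
python3 - <<'E'
from h import *
p=cams.camera_params('wrist');o=manip.get_obs()
X=onz(p,[(272.5,204),(257.5,326),(301,326)],.30)
print(R.from_quat(o['ee_rot']).inv().apply(X-o['position']).round(4))
rel((.54,-.08,.30,-5.8))
E
```

```text
[[-0.0022 -0.0414 -0.0242]
 [-0.0083  0.0085 -0.0242]
 [ 0.0088  0.0085 -0.0241]]
[0.0, -0.1, 11.0] [0.0406, 0.3721, -0.024]
```

Emit:
move_arm --pt "0 0 3 0.005 0.04 -0.012 0.01" --pt "0 0 6 0.01 0.08 -0.024 0.01" --pt "0 0 11 0.015 0.13 -0.024 0.01" --pt "0 0 11 0.02 0.18 -0.024 0.01" --pt "0 0 11 0.025 0.23 -0.024 0.01" --pt "0 0 11 0.03 0.28 -0.024 0.01" --pt "0 0 11 0.035 0.32 -0.024 0.01" --pt "0 0 11 0.04 0.35 -0.024 0.01" --pt "0 0 11 0.04 0.372 -0.024 0.01" --pt "0 0 11 0.04 0.372 -0.024 0.01"

```text
clock: 8.65
position: [0.5389, -0.084, 0.2977]
ee_rot: [0.999, -0.053, -0.001, 0.0]
ft_force: [-0.2, -0.2, 0.2]
grip_width: 0.239
```

```bash
python3 - <<'E'
from h import *
import json
o=manip.get_obs();print(o['clock'],o['position'],o['ee_rot'],o['grip_width'])
p=cams.camera_params('wrist');im=cams.camera('wrist')
json.dump({k:np.array(v).tolist() for k,v in p.items()},open('w4.json','w'))
json.dump([o['position'].tolist(),o['ee_rot'].tolist()],open('o4.json','w'))
cv2.imwrite('pics/w4.png',im[:,:,::-1])
E
```

```text
8.65 [ 0.53888145 -0.08398403  0.29767082] [ 9.98577297e-01 -5.33080621e-02 -1.27127308e-03  1.28871401e-04] 0.23876745119840945
```

View pics/w4.png

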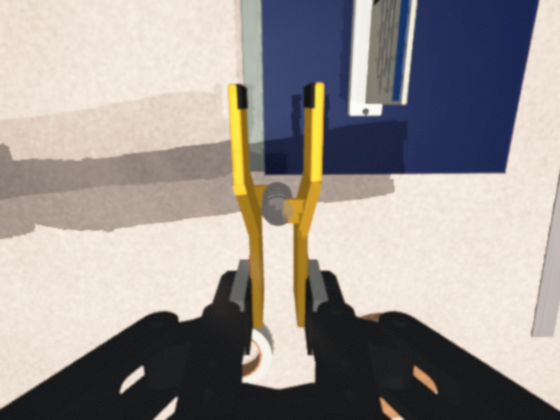

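The jaws gape, with tips at (238,86) and (314,84) and inner faces at about 247 and 304. The card's right end spans its foot at (367,103) to its top at (407,104). The case's right corners are at (265,175) and (505,172).

```bash
python3 - <<'E'
from h import *
import json
p=json.load(open('w4.json'));p['dist_coeffs']=np.array(p['dist_coeffs']);pos,q=json.load(open('o4.json'))
C=onz(p,[(265,175),(505,172)],.09);print('case',C.round(4))
d=C[1]-C[0];yaw=np.arctan2(d[1],d[0]);print(np.degrees(yaw),np.hypot(*d[:2]))
ux=np.array([np.cos(yaw),np.sin(yaw)]);uy=np.array([-ux[1],ux[0]])
c=C.mean(0)[:2]+.12*uy;print('centre',c,'card_right',c-.025*ux-.0525*uy)
print('card top',onz(p,[(407,104),(404,104)],.204).round(4),'foot',onz(p,[(367,103)],.102).round(4))
zt=pos[2]+.0243  # clip top
J=onz(p,[(247,86),(304,84),(277,205)],zt);print('jaws tool',R.from_quat(q).inv().apply(J-pos).round(4), J.round(4))
print(R.from_quat(q).as_matrix()[:,0])
E
```

```text
case [[ 0.5255 -0.0765  0.09  ]
 [ 0.764  -0.0995  0.09  ]]
-5.495739381898858 0.23960366694946816
centre [0.65622041 0.03144447] card_right [ 0.62630731 -0.01841992]
card top [[ 0.6284 -0.0187  0.204 ]
 [ 0.6265 -0.0185  0.204 ]] foot [[ 0.6272 -0.0178  0.102 ]]
jaws tool [[-0.0102 -0.0805 -0.0243]
 [ 0.0079 -0.0811 -0.0244]
 [-0.0007 -0.041  -0.0243]] [[ 0.5374 -0.0029  0.322 ]
 [ 0.5555 -0.0042  0.322 ]
 [ 0.5426 -0.0431  0.322 ]]
[ 0.99431327 -0.10646477 -0.00252519]
```

```bash
python3 -c "
from h import *
rel((.6164,-.137,.298,-5.5),(.6164,-.137,.157,-5.5))"
```

```text
[-0.0, 0.1, -0.5] [0.0828, 0.0471, -0.0002]
[-0.0, 0.1, -0.5] [0.0831, 0.0472, 0.1408]
```

Emit:
move_arm --pt "0 0 -0.5 0.005 0.04 0 0.01" --pt "0 0 -0.5 0.03 0.047 0 0.01" --pt "0 0 -0.5 0.06 0.047 0 0.01" --pt "0 0 -0.5 0.083 0.047 0 0.01" --pt "0 0 -0.5 0.083 0.047 0.04 0.01" --pt "0 0 -0.5 0.083 0.047 0.08 0.01" --pt "0 0 -0.5 0.083 0.047 0.12 0.01" --pt "0 0 -0.5 0.083 0.047 0.141 0.01" --pt "0 0 -0.5 0.083 0.047 0.141 0.01" --pt "0 0 -0.5 0.083 0.047 0.141 0.01"

```text
clock: 9.7
position: [0.6175, -0.1341, 0.159]
ee_rot: [0.999, -0.046, 0.0, -0.0]
ft_force: [0.5, -0.5, 0.2]
grip_width: 0.24
```

```bash
python3 - <<'E'
from h import *
o=manip.get_obs();print(o['clock'],o['position'],o['ee_rot'],o['grip_width'])
p=cams.camera_params('wrist');im=cams.camera('wrist');cv2.imwrite('pics/w5.png',im[:,:,::-1])
rel((.622,-.0772,.157,-5.5))
# where card_right's line should appear
print(proj(p,[[.6268,-.0185,.204],[.6268,-.0185,.157]]))
E
```

```text
9.7 [ 0.6174876  -0.13406626  0.15899467] [ 9.98956568e-01 -4.56694719e-02  1.04815463e-04 -2.50757537e-04] 0.23959382896919942
[-0.0, -0.1, 0.2] [-0.0013, -0.0573, 0.0029]
[[273.81614482 -83.40682801]
 [275.32330514 -16.46092444]]
```

View pics/w5.png

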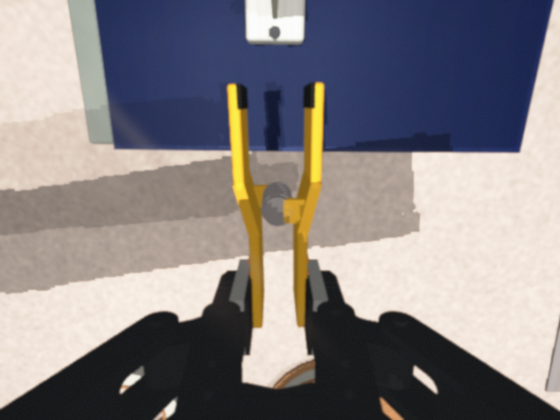

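The card's foot, at about column 276, lines up with the middle of the jaws (276). I'll slide in.

Emit:
move_arm --pt "0 0 0 -0.001 -0.01 0 0.01" --pt "0 0 0 -0.001 -0.02 0 0.01" --pt "0 0 0 -0.001 -0.03 0 0.01" --pt "0 0 0 -0.001 -0.04 0 0.01" --pt "0 0 0 -0.001 -0.05 0 0.01" --pt "0 0 0 -0.001 -0.057 0 0.01" --pt "0 0 0 -0.001 -0.057 0 0.01" --pt "0 0 0 -0.001 -0.057 0 0.01" --pt "0 0 0 -0.001 -0.057 0 0.01"

```text
clock: 10.65
position: [0.6216, -0.0791, 0.1582]
ee_rot: [0.999, -0.047, -0.0, 0.0]
ft_force: [-0.1, 0.4, -0.7]
grip_width: 0.236
```

```bash
python3 - <<'E'
from h import *
o=manip.get_obs();print(o['clock'],o['position'],o['ee_rot'],o['grip_width'],o['ft_force'])
im=cams.camera('wrist');s=cams.camera('scene')
a=im[0:240,160:400];a=cv2.resize(a,(400,400),interpolation=cv2.INTER_CUBIC)
b=cv2.resize(s[180:320,180:320],(400,400),interpolation=cv2.INTER_CUBIC)
cv2.imwrite('pics/f.png',np.hstack([a,b])[:,:,::-1])
E
```

```text
10.65 [ 0.62156419 -0.07905968  0.15822046] [ 9.98905574e-01 -4.67719827e-02 -3.86067061e-05  1.87530148e-04] 0.23606624540838944 [-0.10535689  0.38317886 -0.7293228 ]
```

View pics/f.png

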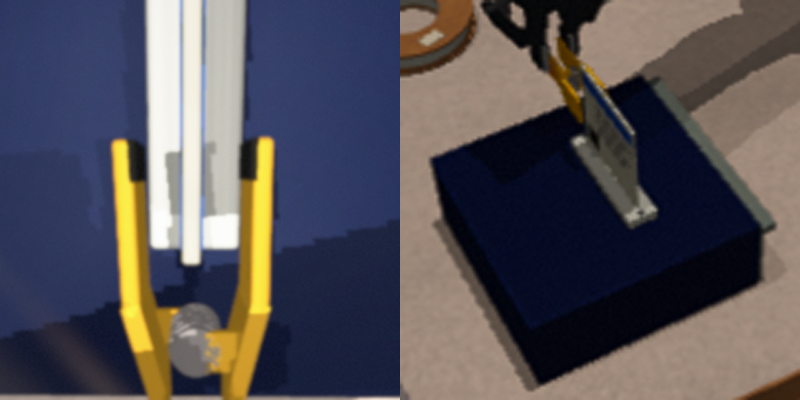

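```bash
python3 -c "
from h import *
print(manip.hand_in());o=manip.get_obs();print(o['clock'],o['position'],o['grip_width'],o['ft_force'])"
```

```text
the job is handed in; nothing more can be done
None
the job is handed in; nothing more can be done
```

The job is handed in at about 10.7 s on the robot's clock; the system gave no verdict. The drawer is shut. The yellow clip is held wide open with its jaws round the card's right-hand (-y) edge.

- **Drawer:** I pushed it at about 0.12 m/s, then in 3 mm steps, until the wrist force showed about 27 N against its stop. I then backed off. Later side, wrist and scene views all show it still flush with the case. I did not measure the remaining gap to the millimetre, but nothing in the pictures disagreed.
- **Clip:** I gripped the largest of the three look-alikes by its handles with 40 N. The finger opening read about 20 mm, slightly under the stated 22 mm. In the pictures the handles are parallel, so the clip is wide open.
- **Jaws round the card:**
  - In the last wrist view the card's column (191) is midway between the jaw faces (145 and 240). That leaves about 8 mm clear on each side.
  - By calculation the tips are about 18 mm in past the edge and roughly 12 mm above its mid-height.
  - The wrist force at the end was under 1 N, so nothing is touching the card.
- **Bystanders:** the tape roll, reel and carton were never approached or touched. I did not measure their positions again.

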